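Fish the heat-sink bar out of the instrument chassis

ROBOT

A 7-joint arm with a two-finger parallel gripper is mounted at the origin on the work surface. World frame = base frame: x ahead of the robot, y to its left, z up, the work surface at z = 0. Lengths are in m, angles in degrees, forces in N, time in s.
With the tool pointing down it reaches from about 0.4 to 0.85 m from the base axis. Payload 4.4 kg.
Tool frame: the origin (TCP) lies at the very end of the fingers, on their centre line; the grasp point (between the pads) lies 19 mm behind it (r.tcp_to_grasp is the distance from the TCP to the grasp point, in m); z points along the fingers, y is the line along which they close (so a half turn about z gives the same grasp; the last joint's range is limited). The gripper opens to 94 mm and grips with 3 to 60 N. Pads are 16 mm wide; open, the fingers measure 119 mm over their backs; the gripper's body (75 mm by 177 mm) begins 78 mm behind the grasp point.
Start: joints at [69.397, 36.005, 2.206, 86.941, -1.547, 57.084, -1.146], TCP at [0.188, -0.622, 0.205] pointing down, gripper open.
Joint ranges: [-175.42, 175.42], [-21.48, 121.26], [-71.46, 75.88], [10.55, 141.38], [-63.04, 243.04], [13.31, 113.54], [-168.57, 168.57]. Speed limits (degrees/s): [147.25, 147.25, 180, 180, 180, 180, 180].

INTERFACE

Orientations are given as [roll, pitch, yaw] about the fixed x, y, z axes, in that order (R = Rz(yaw) Ry(pitch) Rx(roll)).
In Python, from plant import r gives the robot as it stands.
- The arm moves only by the tool hand_motion, called by a JSON object that holds its "api" and its "payload", one argument or row to a line. Schema: {"type":"object","properties":{"ticks":{"type":"object","properties":{"segments":{"type":"array","items":{"type":"array","items":{"type":"number"},"minItems":5,"maxItems":5},"minItems":1,"maxItems":12}},"additionalProperties":false,"required":["segments"]},"grip_force":{"type":"number"},"only":{"type":"string"},"quiet":{"type":"boolean"},"lines":{"type":"string"}},"required":["ticks"],"additionalProperties":false}. ticks is an object whose key "segments" holds a list of rows, 1 to 12 of them, each of 5 numbers: dx, dy, dz in normalised numbers (1 is 0.75 m), then a turn about the tool's z in normalised numbers (1 is 120 degrees), then the opening from 0.0 (shut) to 1.0 (fully open); each row shifts and turns the commanded pose from where the row before left it, along the tool's axes as they then stand; what a row does not reach is not made up. A row lasts 1/12 s, in which the tool goes at most 0.0417 m and 7.16 degrees, less where a joint would pass 70% of its speed; a pose out of reach is approached as far as the arm can. The fingers move at their own pace and stop on an object; grip_force is the grip in N (left out, the last holds). Time passes only in rows, so rows that do not move let the fingers close. The tool returns the time, the measured TCP pose, the force, the opening and the grip force at its end. only (a regular expression) keeps the lines of the reply that match it, lines (a string "A,B") keeps lines A to B, and quiet returns only ok. No shift or turn number may pass 1 either way. Input that does not fit is refused with a message, and nothing moves.
- r.observe(): the state, without advancing time (a new reading comes with each control period).
- r.grab_frame(name): name is "side" or "top"; returns the picture (420x560x3 uint8, red, green, blue); there is no depth.
- r.camera_info(name): a dict with "camera_matrix" (3x3 intrinsics, pixels), "eye" and "orientation" of the camera in the world. Camera axes: x right, y down, z forward; pixel columns grow to the right and rows downward; lengths in m; the calibration is good to about 2 mm. A picture is of the moment at which its call begins. camera_info takes no time and is no camera call.
- r.hand_in(): hands the job in; it is judged then, once.
The state is a dict: "time_s": time; "qpos": joint angles; "qvel": joint speeds; "joint_torque": joint torques, N m; "tcp_pos": TCP position; "eef_rot": TCP orientation; "contact_force": force on the tool from outside, world axes, zero at the start; "wrist_torque": the same for the moment, N m; "gripper_width": opening from 0.0 (shut) to 1.0 (fully open); "gripper_force": force on a finger pad.
Only numpy, scipy, OpenCV 4.12 (cv2) and the standard library are available. Lean on these libraries where they do the work, as an engineer would, in place of code of your own. Each camera call takes 0.05 s, during which the arm holds its last target. There are 200 camera calls.

TASK

A long heat-sink bar has to come out of the instrument chassis through the opening in its lid, which is shorter than the bar. First lift away the circuit board lying across the opening and set it down, not drop it, flat on the black rubber mat beside the chassis; then tilt the bar far end up, draw it out through the opening, and finish still holding it in the gripper, motionless, the whole bar in the air well above the lid and touching nothing else. Leave everything else where it is.

Things in the scene. Friction and masses are not known exactly. Their poses are not given: they have to be found in the camera images.
- chassis: fixed grey instrument chassis, a hollow box 340 (x) x 210 (y) x 68 mm high, black front panel with knobs (18 mm proud) at its -x end. Origin: centre of its underside, on the bench; x away from the front panel, z up. Walls 5 mm, floor 4 mm (inner floor 4 mm above the bench), lid 4 mm (underside 64, top 68 mm above the bench). Free inside from x -165 to +165, y -70 to +70 mm
- opening (a point): centre of the only opening, a rectangle in the chassis lid 160 (x) x 110 mm (y), at the height of the lid's top; it spans x -60 to +100 mm and y -55 to +55 mm from the chassis origin, so this point lies at chassis x +20 mm
- bar: loose aluminium heat-sink bar 240 (x) x 22 (y) x 16 mm (z), 0.18 to 0.3 kg, evenly dense, lying flat on the chassis's inner floor, along the chassis x axis within 0.1 rad, within 20 mm of the midline; its middle is under the opening and both ends start under the lid, beyond the opening's edges. Origin: centre of its underside; x along it, away from the front panel
- bar_far_end (a point): centre of the bar's end face at its +x end (away from the chassis's front panel)
- bar_near_end (a point): centre of the bar's end face at its -x end (towards the chassis's front panel)
- board: loose green circuit board 80 (x) x 150 (y) x 5 mm, 0.2 to 0.33 kg, lying across the opening on the lid; a steel-and-copper transformer block 40 (x) x 36 (y) mm at its middle, top 39 mm above the board's underside, is the grip. Smaller parts up to 21 mm high stand near both y ends. Origin: centre of the board's underside, below the transformer
- mat: fixed black rubber mat 150 (x) x 170 (y) x 3 mm, empty, on the bench to the left or right of the chassis, about parallel to it. Origin: centre of its underside; its top is 3 mm above the bench
- tray: fixed grey parts tray 140 x 150 x 25 mm with one dividing wall, on the other side of the chassis from the mat; origin: centre of its underside
- coil: loose copper choke ring, 48 mm across, 18 high, lying in the far cell of the parts tray; origin under its centre; not to be disturbed
- terminal: loose white terminal block 20 x 36 x 12 mm lying on the chassis lid beyond the opening; origin under its centre; not to be disturbed
- flux: small amber bottle, 30 mm across, 55 high, standing just beyond the chassis; origin under its centre; not to be disturbed
- reel: metal solder reel, 60 mm across, 42 high, standing on the bench to the right; origin under its centre; not to be disturbed
- meter: black hand-held multimeter 80 x 160 x 34 mm lying on the bench to the left; origin under its centre; not to be disturbed
- cutters: side cutters, 130 mm long, 12 high, lying on the bench to the right; origin under their middle; not to be disturbed
- driver: screwdriver, 190 mm long, handle 22 mm thick, lying on the bench to the left; origin under the joint of handle and blade; not to be disturbed
Not all that is in view belongs to the job. Several things have the shape of the bar; the one meant has the colours described above.

How it is judged (in metres and radians):
On the way, in this order (a step that is already met when the one before it is completed fails the run):
1. the circuit board lies flat on the rubber mat, released and at rest (x of board in the frame of mat between -0.075 and 0.075 m and y of board in the frame of mat between -0.085 and 0.085 m and height (world z) of board below 0.012 m and angle between board's own z axis and vertical below 0.1 rad and linear speed of board below 0.03 m/s and contact force between the fingers and board below 0.05 N), for 0.2 s.
2. the bar pokes out of the opening tilted: its far end above the lid, its near end still below it (height (world z) of bar_far_end above 0.08 m and height (world z) of bar_near_end below 0.06 m and contact force between the fingers and bar above 0.5 N), for 0.1 s.
At the end, for the whole second after the job is handed in: The bar is gripped by the fingers and still (under 0.03 m/s and 0.2 rad/s), both its ends at least 95 mm above the bench (27 mm above the lid), touching neither the chassis nor anything else listed; the circuit board lies flat (within 0.1 rad) on the mat, its centre over the mat, let go and at rest (all of step 1 and height (world z) of each of bar_near_end, bar_far_end above 0.095 m and contact force between the fingers and bar above 1 N and linear speed of bar below 0.03 m/s and angular speed of bar below 0.2 rad/s and contact force between bar and chassis below 0.05 N and contact force between bar and board below 0.05 N and contact force between bar and mat below 0.05 N and contact force between bar and tray below 0.05 N and contact force between bar and coil below 0.05 N and contact force between bar and terminal below 0.05 N and contact force between bar and flux below 0.05 N and contact force between bar and reel below 0.05 N and contact force between bar and meter below 0.05 N and contact force between bar and cutters below 0.05 N and contact force between bar and driver below 0.05 N); the arm keeps its last pose, push and grip.
It fails at once if the circuit board is dropped (it falls free faster than 0.5 m/s) (linear speed of board above 0.5 m/s and contact force between board and anything else below 0.01 N).
It fails at once if another loose thing (coil, terminal block, bottle, reel, meter, cutters, screwdriver) is moved by more than 25 mm (distance of any of coil, terminal, flux, reel, meter, cutters, driver from where it was at the start of the episode above 0.025 m).
It also fails if it takes over 59 s, if anything falls off the work surface, if the arm or the gripper's body presses on something with over 40 N, if the wrist force passes 120 N, or if a joint passes its speed limit or range.

## Working session

There is one attempt and no reset: what is moved stays moved. The work goes in short steps, Python scripts to look and compute and a tool call to move; the robot and the scene stay as the last step left them, time stands still between calls to the robot, and variables do not carry over. Pictures are saved under pics/ and viewed, at most 10 in all, crops included, and the job is handed in when it is done.

```bash
mkdir -p pics
```

Run:
```python
from plant import r
import cv2,numpy as np
for n in("top","side"):
    cv2.imwrite(f"pics/{n}0.png",cv2.resize(r.grab_frame(n)[:,:,::-1],(800,600),interpolation=cv2.INTER_CUBIC))
    print(n,r.camera_info(n))
o=r.observe();print(o["tcp_pos"],o["eef_rot"],o["time_s"],r.tcp_to_grasp)
```

```bash
ls
```

```text
top {'camera_matrix': array([[455.02838191,   0.        , 286.08442481],
       [  0.        , 455.02838191, 205.4630219 ],
       [  0.        ,   0.        ,   1.        ]]), 'eye': array([0.35003638, 0.01431273, 1.22743015]), 'orientation': array([-171.11560326,   -1.78288483,  -89.07593146])}
side {'camera_matrix': array([[485.22261489,   0.        , 276.62602134],
       [  0.        , 485.22261489, 209.25054913],
       [  0.        ,   0.        ,   1.        ]]), 'eye': array([0.22203444, 1.31540358, 0.84586049]), 'orientation': array([-1.18988642e+02,  3.30671034e-02, -1.65805472e+02])}
[ 0.18807553 -0.62157787  0.20468254] [-1.79904515e+02  1.18427474e-03  1.68306176e+01] 0.1 0.0188
pics
```

View pics/top0.png

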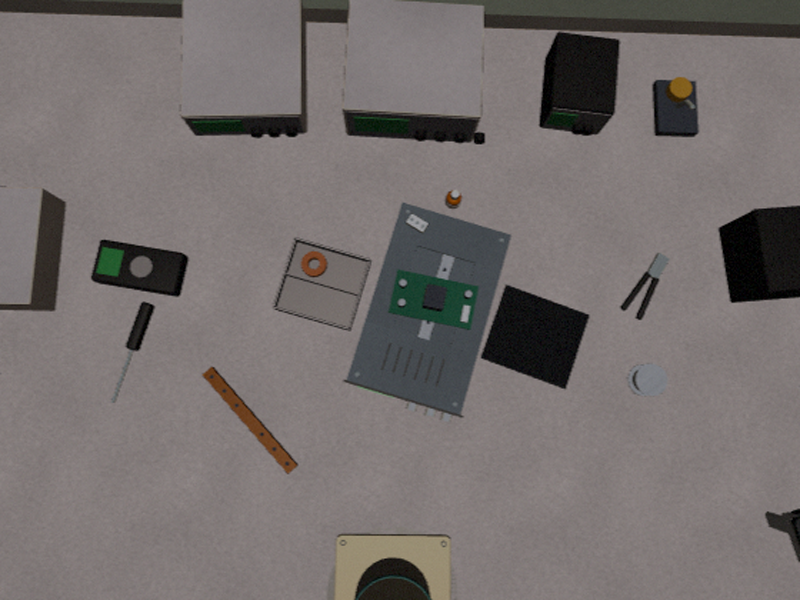

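View pics/side0.png

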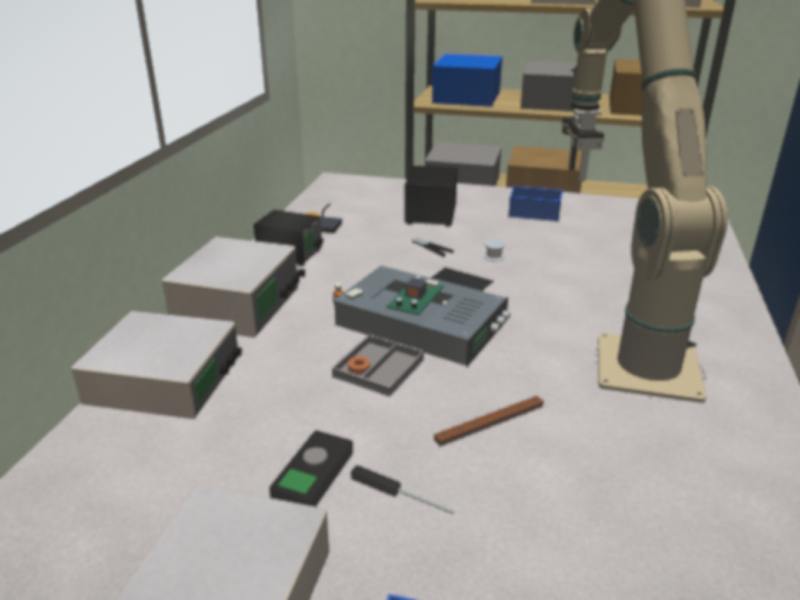

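Top view: chassis corners about (403,204), (510,236), (462,415), (347,380); board with its transformer at (434,296); silver bar visible at (444,265) and (426,330); mat at (536,336). 

Candidates for the bar: the silver strip under the board (435,298), or the brown perforated strip on the bench (250,420). I choose the silver one inside the chassis and check it in a close crop.

Create h.py:
```python
import numpy as np,cv2
from scipy.spatial.transform import Rotation as R
from plant import r
def crop(n,name,x0,y0,x1,y1,s):
    cv2.imwrite(f"pics/{name}.png",cv2.resize(r.grab_frame(n)[y0:y1,x0:x1,::-1],None,fx=s,fy=s,interpolation=cv2.INTER_CUBIC))
def world(n,u,v,z):
    c=r.camera_info(n);d=R.from_euler('xyz',c['orientation'],degrees=True).as_matrix()@np.linalg.solve(c['camera_matrix'],[u,v,1.])
    return c['eye']+d*(z-c['eye'][2])/d[2]
def cw(n,u,v,z,x0,y0,s): return world(n,x0+(u+.5)/s-.5,y0+(v+.5)/s-.5,z)
def pix(n,p):
    c=r.camera_info(n);q=c['camera_matrix']@R.from_euler('xyz',c['orientation'],degrees=True).as_matrix().T@(np.array(p)-c['eye']);return q[:2]/q[2]
```

```bash
python3 -c "
from h import *
crop('top','c1',236,136,416,296,3.6)"
```

```text
(no output)
```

View pics/c1.png

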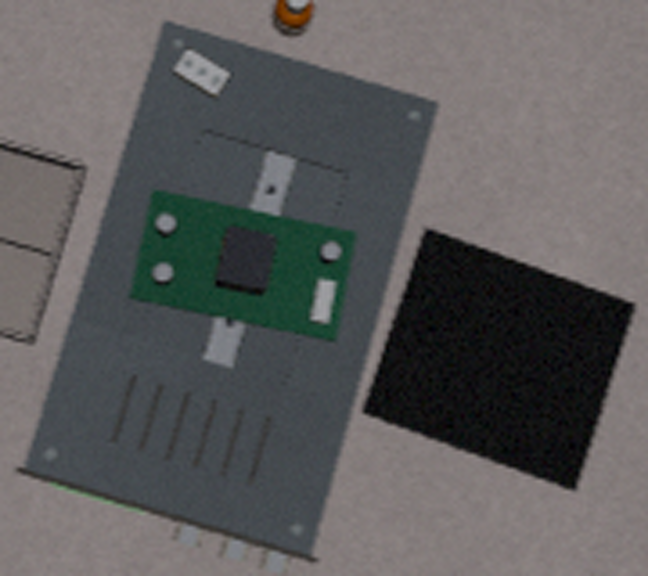

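The crop shows the silver bar (with holes) running from (280,153) to (219,365) under the board, so the choice holds. Board corners are (152,191), (355,233), (336,341), (131,298). Transformer top is at about (247,255), and mat corners are (427,229), (635,304), (576,490), (365,411).

Run:
```python
from h import *
def P(l,z): return np.array([cw('top',u,v,z,236,136,3.6)[:2] for u,v in l])
def rep(n,l,z):
    p=P(l,z);c=p.mean(0);e=[np.linalg.norm(p[i]-p[(i+1)%4]) for i in range(4)]
    d=(p[0]+p[1]-p[2]-p[3]);print(n,c.round(4),np.round(e,3),'xaxis yaw',np.degrees(np.arctan2(d[1],d[0])).round(1))
rep('lid',[(164,22),(437,102),(313,553),(25,467)],.068)
rep('board',[(152,191),(355,233),(336,341),(131,298)],.073)
rep('mat',[(427,229),(635,304),(576,490),(365,411)],.003)
a=P([(281.5,154.5),(264.5,211),(227,320.5),(218.5,363.5)],.020);print('bar',a.round(4),np.degrees(np.arctan2(*(a[0]-a[3])[::-1])))
w=P([(267,152),(296,157),(211,319),(243,322)],.02);print(np.linalg.norm(w[0]-w[1]),np.linalg.norm(w[2]-w[3]))
rep('trafo',[(224,227),(276,231),(266,288),(217,284)],.107)
o=P([(205,131),(347,174)],.068);print('open far',o,np.linalg.norm(o[0]-o[1]))
```

```text
lid [ 0.5114 -0.0582] [0.208 0.338 0.21  0.338] xaxis yaw -15.6
board [ 0.5219 -0.0631] [0.149 0.079 0.149 0.079] xaxis yaw -9.8
mat [ 0.4661 -0.2628] [0.167 0.149 0.167 0.147] xaxis yaw -18.9
bar [[ 0.615  -0.0945]
 [ 0.5714 -0.082 ]
 [ 0.4882 -0.0548]
 [ 0.4562 -0.0488]] -16.016378380186612
0.022218344756336012 0.02386897152958163
trafo [ 0.5225 -0.0623] [0.036 0.041 0.034 0.04 ] xaxis yaw -7.8
open far [[ 0.62063909 -0.03439886]
 [ 0.59115355 -0.13777649]] 0.10750038502146415
```

Sizes agree: board 149x79, lid 208x338, mat 167x149 mm, and the bar is 22–24 mm wide at z=0.02. Next I move above the board.

Careful with the scale: shifts go in shares of 0.75 m and turns go in shares of 120 degrees. That gives: 0.03 m is 0.04, -0.0274 m is -0.0365.

{"api": "hand_motion", "payload": {
  "ticks": {"segments": [[0.04,-0.0365,0,0,0.66],[0.04,-0.0365,0,0,0.66],[0.04,-0.0365,0,0,0.66],[0.04,-0.0365,0,0,0.66],[0.04,-0.0365,0,0,0.66],[0.04,-0.0365,0,0,0.66],[0.04,-0.0365,0,0,0.66],[0.04,-0.0365,0,0,0.66],[0.04,-0.0365,0,0,0.66],[0.04,-0.0365,0,0,0.66],[0.04,-0.0365,0,0,0.66],[0.04,-0.0365,0,0,0.66]]}
}}

```text
time_s: 1.15
tcp_pos: [0.4381, -0.2014, 0.2055]
eef_rot: [180.0, 0.0, 16.8]
contact_force: [1.0, -0.8, 0.4]
gripper_width: 0.66
gripper_force: 0.0
```

{"api": "hand_motion", "payload": {
  "ticks": {"segments": [[0.04,-0.0365,0,0,0.66],[0.04,-0.0365,0,0,0.66],[0.04,-0.0365,0,0,0.66],[0.04,-0.0365,0,0,0.66],[0,0,0,0.0558,0.66],[0,0,0,0.0558,0.66],[0,0,0,0.0558,0.66],[0,0,0,0.0558,0.66],[0,0,0,0,0.66]]}
}}

```text
time_s: 1.9
tcp_pos: [0.5206, -0.0634, 0.2053]
eef_rot: [180.0, 0.0, -10.1]
contact_force: [-0.1, 0.1, -0.5]
gripper_width: 0.659
gripper_force: 0.0
```

In the tool's units: 0.035 m is 0.0467, 0.03 m is 0.04.

{"api": "hand_motion", "payload": {
  "ticks": {"segments": [[0,0,0.0467,0,0.66],[0,0,0.0467,0,0.66],[0,0,0.04,0,0.66],[0,0,0.02,0,0.66],[0,0,0.0133,0,0.66],[0,0,0,0,0.66],[0,0,0,0,0],[0,0,0,0,0],[0,0,0,0,0],[0,0,0,0,0],[0,0,0,0,0],[0,0,0,0,0]]},
  "grip_force": 25
}}

```text
time_s: 2.9
tcp_pos: [0.5215, -0.0635, 0.0815]
eef_rot: [-180.0, -0.1, -10.0]
contact_force: [-0.8, 1.1, 6.5]
gripper_width: 0.381
gripper_force: 25.0
```

{"api": "hand_motion", "payload": {
  "ticks": {"segments": [[0,0,0,0,0],[0,0,-0.0067,0,0],[0,0,-0.0133,0,0],[0,0,-0.0267,0,0],[0,0,-0.0333,0,0],[0,0,-0.0333,0,0],[0,0,0,0,0]]}
}}

```text
time_s: 3.48
tcp_pos: [0.5237, -0.064, 0.1701]
eef_rot: [-180.0, -0.5, -10.0]
contact_force: [1.1, -0.3, -2.4]
gripper_width: 0.381
gripper_force: 24.9
```

Run:
```python
from h import *
o=r.observe();p=np.array(o['tcp_pos']);y=np.radians(o['eef_rot'][2]);d=np.array([.4661,-.2628])-p[:2]
print(p,d@[np.cos(y),np.sin(y)],d@[np.sin(y),-np.cos(y)],o['gripper_width']*.094)
crop('top','c2',236,136,416,296,3.6)
```

```text
[ 0.52371949 -0.06402613  0.17011379] -0.0223363872175352 0.2057477666998214 0.03581019174257275
```

View pics/c2.png

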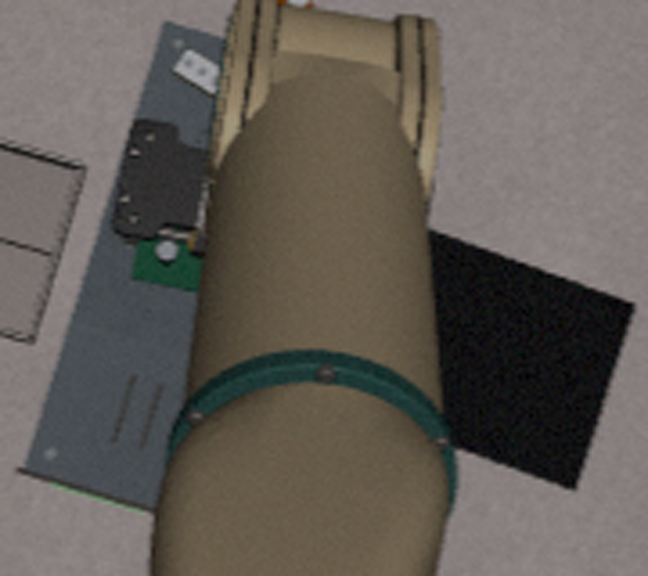

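The arm hides the grasp, but the 35.8 mm grip width matches the transformer and the board's green edge at (165,265) has come up with the gripper. Carrying it to the mat.

In the tool's units: 0.03 m is 0.04, 0.0257 m is 0.0343, 4.5 degrees is 0.0375.

{"api": "hand_motion", "payload": {
  "ticks": {"segments": [[-0.0013,0.0133,0,0,0],[-0.0027,0.0267,0,0,0],[-0.0047,0.04,0,0,0],[-0.0047,0.04,0,0,0],[-0.0047,0.04,0,0,0],[-0.0047,0.04,0,0,0],[-0.0033,0.0343,0,0,0],[-0.0027,0.0267,0,0,0],[-0.0013,0.0133,0,0,0],[0,0,0,0.0375,0],[0,0,0,0.0367,0],[0,0,0,0,0]]}
}}

```text
time_s: 4.53
tcp_pos: [0.4619, -0.2617, 0.1642]
eef_rot: [-180.0, 0.2, -19.0]
contact_force: [0.0, 0.1, -2.5]
gripper_width: 0.379
gripper_force: 24.9
```

{"api": "hand_motion", "payload": {
  "ticks": {"segments": [[0,0,0.02,0,0],[0,0,0.0333,0,0],[0,0,0.04,0,0],[0,0,0.04,0,0],[0,0,0.0333,0,0],[0,0,0.016,0,0],[0,0,0.0067,0,0],[0,0,0,0,0],[0,0,0.004,0,0],[0,0,0,0,0]]}
}}

```text
time_s: 5.37
tcp_pos: [0.4636, -0.2623, 0.021]
eef_rot: [180.0, -0.1, -18.8]
contact_force: [0.1, 0.3, -2.5]
gripper_width: 0.381
gripper_force: 24.9
```

In the tool's units: 0.002 m is 0.0027, 0.001 m is 0.0013.

{"api": "hand_motion", "payload": {
  "ticks": {"segments": [[0,0,0.0027,0,0],[0,0,0,0,0],[0,0,0.0013,0,0],[0,0,0.0013,0,0],[0,0,0.0013,0,0],[0,0,0,0,0]]}
}}

```text
time_s: 5.87
tcp_pos: [0.4632, -0.2624, 0.0165]
eef_rot: [-180.0, -0.0, -18.9]
contact_force: [-1.9, 0.7, 6.1]
gripper_width: 0.379
gripper_force: 24.9
```

In the tool's units: -0.04 m is -0.0533, -0.03 m is -0.04.

{"api": "hand_motion", "payload": {
  "ticks": {"segments": [[0,0,0,0,0.5],[0,0,0,0,0.62],[0,0,0,0,0.62],[0,0,0,0,0.62],[0,0,-0.0133,0,0.62],[0,0,-0.04,0,0.62],[0,0,-0.0533,0,0.62],[0,0,-0.0533,0,0.62],[0,0,-0.0533,0,0.62],[0,0,-0.04,0,0.62],[0,0,0,0,0.62]]}
}}

```text
time_s: 6.78
tcp_pos: [0.4665, -0.2644, 0.2124]
eef_rot: [179.9, -0.7, -18.9]
contact_force: [0.8, -0.9, -0.2]
gripper_width: 0.624
gripper_force: 0.0
```

```bash
python3 -c "
from h import *
crop('top','c3',236,136,416,296,3.6)"
```

```text
(no output)
```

View pics/c3.png

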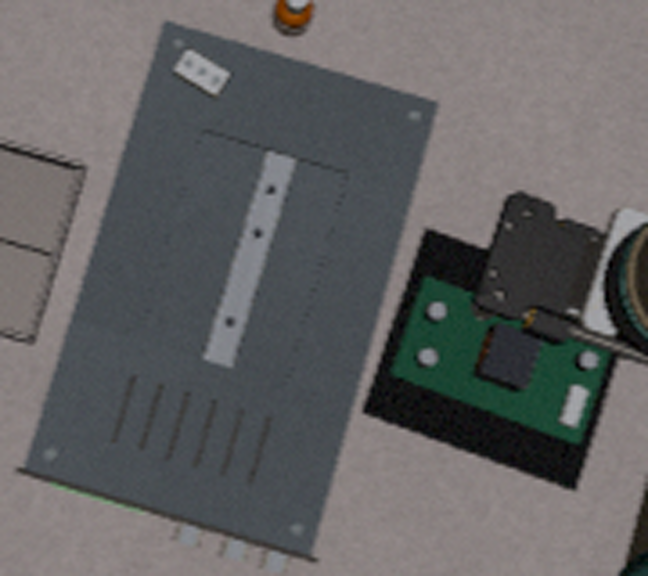

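The board lies flat inside the mat, with its transformer at (510,357). The bar is fully visible in the opening from (281,154) to (219,363), unchanged. Next I go over its far part.

In the tool's units: 0.035 m is 0.0467, -0.034 m is -0.0453, -2.9 degrees is -0.0242.

{"api": "hand_motion", "payload": {
  "ticks": {"segments": [[0,0,0,-0.0242,0.45],[0.0125,-0.0453,0,0,0.45],[0.0125,-0.0453,0,0,0.45],[0.0125,-0.0453,0,0,0.45],[0.0125,-0.0453,0,0,0.45],[0.0125,-0.0453,0,0,0.45],[0.0125,-0.0453,0,0,0.45],[0,0,0,0,0.45],[0,0,0,0,0.45],[0,0,0.0467,0,0.45],[0,0,0.0467,0,0.45],[0,0,0,0,0.45]]},
  "grip_force": 8
}}

```text
time_s: 7.83
tcp_pos: [0.5671, -0.0826, 0.1295]
eef_rot: [179.8, 0.7, -16.1]
contact_force: [-1.1, 0.6, -0.8]
gripper_width: 0.451
gripper_force: 0.0
```

Run:
```python
from h import *
o=r.observe();p=np.array(o['tcp_pos']);y=np.radians(o['eef_rot'][2]);d=np.array([.577,-.0836])-p[:2]
print(d@[np.cos(y),np.sin(y)],d@[np.sin(y),-np.cos(y)])
```

```text
0.009759479708173788 -0.001782069195340904
```

In the tool's units: 0.03 m is 0.04, 0.025 m is 0.0333.

{"api": "hand_motion", "payload": {
  "ticks": {"segments": [[0.0093,-0.002,0,0,0.45],[0,0,0,0,0.45],[0,0,0,0,0.45],[0,0,0.04,0,0.45],[0,0,0.04,0,0.45],[0,0,0.0333,0,0.45],[0,0,0.0267,0,0.45],[0,0,0.0133,0,0.45],[0,0,0,0,0.45],[0,0,0,0,0.45]]}
}}

```text
time_s: 8.67
tcp_pos: [0.5814, -0.0824, 0.0216]
eef_rot: [-180.0, -0.1, -16.0]
contact_force: [-0.2, -0.3, 0.2]
gripper_width: 0.445
gripper_force: 0.0
```

In the tool's units: 0.008 m is 0.0107, 0.004 m is 0.0053.

{"api": "hand_motion", "payload": {
  "ticks": {"segments": [[-0.0027,0.0013,0.0107,0,0.45],[0,0,0.0053,0,0.45],[0,0,0,0,0.45],[0,0,0,0,0.45]]}
}}

```text
time_s: 9.0
tcp_pos: [0.5784, -0.0826, 0.0088]
eef_rot: [-180.0, -0.0, -16.0]
contact_force: [0.2, 0.3, -0.7]
gripper_width: 0.45
gripper_force: 0.0
```

Now I close and drag slowly toward the front panel.

{"api": "hand_motion", "payload": {
  "ticks": {"segments": [[0,0,0,0,0],[0,0,0,0,0],[0,0,0,0,0],[0,0,0,0,0],[0,0,0,0,0]]},
  "grip_force": 8
}}

```text
time_s: 9.42
tcp_pos: [0.5785, -0.0828, 0.0087]
eef_rot: [180.0, -0.0, -16.0]
contact_force: [-1.0, -0.4, 2.2]
gripper_width: 0.231
gripper_force: 8.0
```

{"api": "hand_motion", "payload": {
  "ticks": {"segments": [[-0.0053,0,0,0,0],[-0.0053,0,0,0,0],[-0.0053,0,0,0,0],[-0.0053,0,0,0,0],[-0.0053,0,0,0,0]]}
}}

```text
time_s: 9.83
tcp_pos: [0.5592, -0.0769, 0.0087]
eef_rot: [-180.0, -0.1, -16.0]
contact_force: [2.0, -0.9, 1.2]
gripper_width: 0.235
gripper_force: 8.0
```

{"api": "hand_motion", "payload": {
  "ticks": {"segments": [[-0.0053,0,0,0,0],[-0.0053,0,0,0,0],[-0.0053,0,0,0,0],[-0.0053,0,0,0,0],[-0.0053,0,0,0,0]]}
}}

```text
time_s: 10.25
tcp_pos: [0.54, -0.0715, 0.0087]
eef_rot: [-180.0, -0.1, -16.0]
contact_force: [2.8, -1.3, 2.5]
gripper_width: 0.231
gripper_force: 8.0
```

```bash
python3 -c "
from h import *
crop('side','c4',230,180,360,250,6)"
```

```text
(no output)
```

View pics/c4.png

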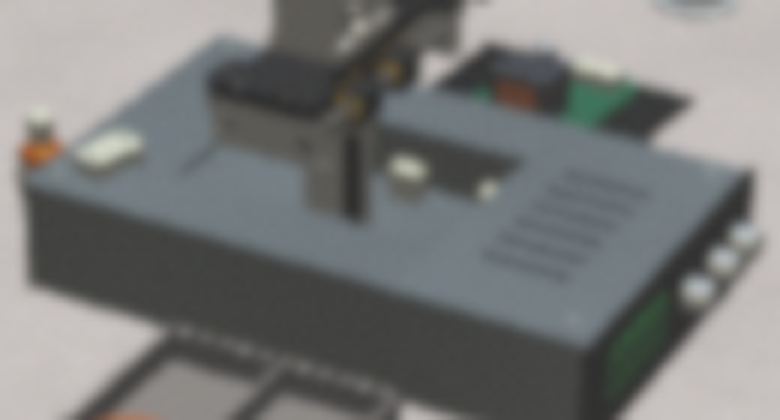

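The side view shows the fingers in the opening, but the lid wall hides the bar; the 21.7 mm grip width confirms the hold. I keep dragging.

In the tool's units: -0.004 m is -0.0053.

{"api": "hand_motion", "payload": {
  "ticks": {"segments": [[-0.0053,0,0,0,0],[-0.0053,0,0,0,0],[-0.0053,0,0,0,0],[0,0,0,0,0]]}
}}

```text
time_s: 10.63
tcp_pos: [0.5277, -0.068, 0.0087]
eef_rot: [-180.0, 0.0, -16.0]
contact_force: [3.0, 0.1, 4.8]
gripper_width: 0.233
gripper_force: 8.0
```

{"api": "hand_motion", "payload": {
  "ticks": {"segments": [[-0.0053,0,0,0,0],[-0.0053,0,0,0,0],[-0.0053,0,0,0,0],[0,0,0,0,0]]}
}}

```text
time_s: 10.97
tcp_pos: [0.5215, -0.066, 0.0091]
eef_rot: [-180.0, -0.6, -16.0]
contact_force: [10.2, -2.7, -1.5]
gripper_width: 0.231
gripper_force: 8.0
```

```bash
python3 - <<'E'
from h import *
crop('top','c5',236,136,416,296,3.6)
E
```

```text
(no output)
```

View pics/c5.png

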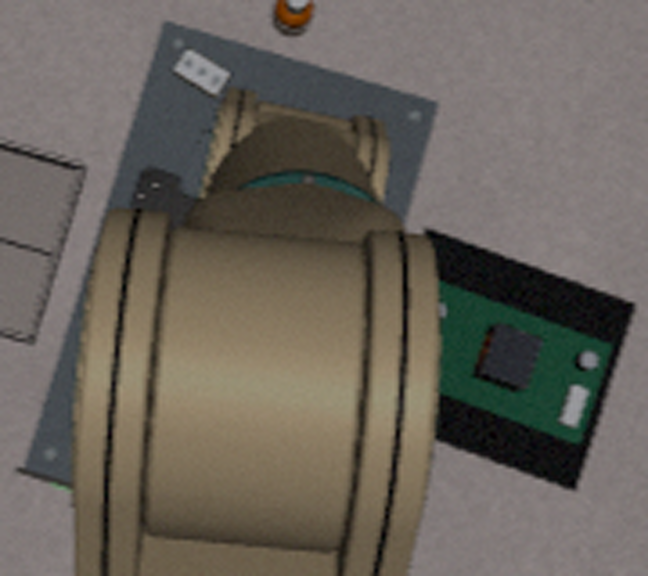

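The arm hides the bar, but the force rose to 10 N, so the near end has reached the front wall. The far end is then at chassis x of about +75, clear of the opening's edge. I regrip 38 mm further out.

In the tool's units: 0.012 m is 0.016, 0.004 m is 0.0053.

{"api": "hand_motion", "payload": {
  "ticks": {"segments": [[0.0053,0,0,0,0],[0,0,0,0,0.45],[0,0,0,0,0.45],[0,0,0,0,0.45],[0.016,0,0,0,0.45],[0.016,0,0,0,0.45],[0.016,0,0,0,0.45],[0,0,0,0,0.45],[0,0,0,0,0.45]]}
}}

```text
time_s: 11.77
tcp_pos: [0.5538, -0.0757, 0.0079]
eef_rot: [180.0, 0.1, -16.0]
contact_force: [-0.2, 0.2, -0.8]
gripper_width: 0.449
gripper_force: 0.0
```

{"api": "hand_motion", "payload": {
  "ticks": {"segments": [[0,0,0,0,0],[0,0,0,0,0],[0,0,0,0,0],[0,0,0,0,0],[0,0,0,0,0]]},
  "grip_force": 8
}}

```text
time_s: 12.18
tcp_pos: [0.5544, -0.0756, 0.0084]
eef_rot: [180.0, 0.1, -16.0]
contact_force: [-1.4, -0.7, 0.6]
gripper_width: 0.232
gripper_force: 8.0
```

In the tool's units: -0.006 m is -0.008.

{"api": "hand_motion", "payload": {
  "ticks": {"segments": [[0,0,-0.008,0,0],[0,0,-0.008,0,0],[0,0,-0.008,0,0],[0,0,-0.008,0,0],[0,0,0,0,0]]}
}}

```text
time_s: 12.6
tcp_pos: [0.5562, -0.0761, 0.034]
eef_rot: [-180.0, -0.1, -16.0]
contact_force: [-0.8, -0.5, -1.8]
gripper_width: 0.229
gripper_force: 8.0
```

{"api": "hand_motion", "payload": {
  "ticks": {"segments": [[0,0,-0.008,0,0],[0,0,-0.008,0,0],[0,0,-0.008,0,0],[0,0,-0.008,0,0],[0,0,-0.008,0,0],[0,0,-0.008,0,0],[0,0,-0.008,0,0],[0,0,0,0,0],[0,0,0,0,0]]}
}}

```text
time_s: 13.35
tcp_pos: [0.5561, -0.0761, 0.0751]
eef_rot: [-180.0, -0.1, -16.0]
contact_force: [0.6, -0.0, -1.3]
gripper_width: 0.236
gripper_force: 8.0
```

```bash
python3 -c "
from h import *
crop('side','c6',230,160,360,250,6)"
```

```text
(no output)
```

View pics/c6.png

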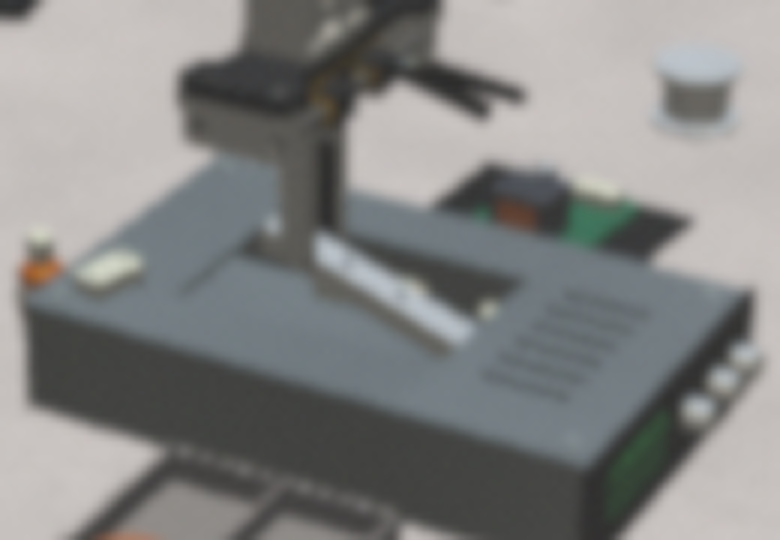

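The bar is tilted through the opening, with its far end at about (270,228), above the lid, and its near end on the floor. Next I draw it forward and up.

In the tool's units: -0.006 m is -0.008, -0.005 m is -0.0067.

{"api": "hand_motion", "payload": {
  "ticks": {"segments": [[0.008,0,-0.008,0,0],[0.008,0,-0.0067,0,0],[0.008,0,-0.0067,0,0],[0.008,0,-0.0067,0,0],[0.008,0,-0.0067,0,0],[0,0,0,0,0]]}
}}

```text
time_s: 13.9
tcp_pos: [0.5868, -0.085, 0.1018]
eef_rot: [-180.0, -0.2, -16.0]
contact_force: [2.3, -1.1, -0.6]
gripper_width: 0.232
gripper_force: 8.0
```

{"api": "hand_motion", "payload": {
  "ticks": {"segments": [[0.008,0,-0.0067,0,0],[0.008,0,-0.0067,0,0],[0.008,0,-0.0067,0,0],[0.008,0,-0.0067,0,0],[0.008,0,-0.0067,0,0],[0,0,0,0,0]]}
}}

```text
time_s: 14.4
tcp_pos: [0.6154, -0.0931, 0.1269]
eef_rot: [-180.0, -0.2, -16.0]
contact_force: [1.0, 0.0, -0.6]
gripper_width: 0.233
gripper_force: 8.0
```

{"api": "hand_motion", "payload": {
  "ticks": {"segments": [[0,0,-0.0107,0,0],[-0.0053,0,-0.0107,0,0],[-0.0067,0,-0.0107,0,0],[-0.008,0,-0.0107,0,0],[-0.008,0,-0.0107,0,0],[-0.008,0,-0.0107,0,0],[-0.008,0,-0.0107,0,0],[-0.008,0,-0.0107,0,0],[0,0,0,0,0]]}
}}

```text
time_s: 15.15
tcp_pos: [0.5751, -0.0814, 0.1916]
eef_rot: [-180.0, -0.1, -16.0]
contact_force: [0.2, -0.0, 0.1]
gripper_width: 0.237
gripper_force: 8.0
```

```bash
python3 -c "
from h import *
crop('side','c7',230,130,360,240,5)"
```

```text
(no output)
```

View pics/c7.png

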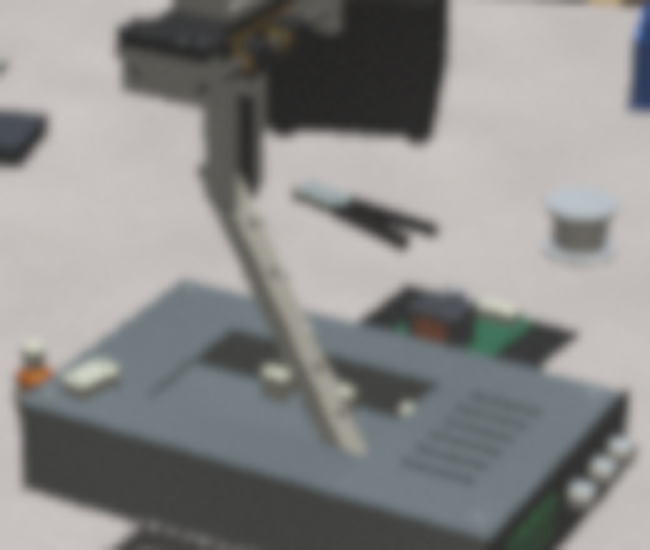

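The bar stands steep, at about 56°, still in the fingers, with its near end low inside the opening. I tighten the grip and lift slowly, checking the load.

{"api": "hand_motion", "payload": {
  "ticks": {"segments": [[0,0,0,0,0],[0,0,0,0,0],[0,0,0,0,0]]},
  "grip_force": 30
}}

```text
time_s: 15.45
tcp_pos: [0.5771, -0.0821, 0.1902]
eef_rot: [-180.0, -0.2, -16.0]
contact_force: [2.1, -1.5, 6.3]
gripper_width: 0.228
gripper_force: 30.0
```

{"api": "hand_motion", "payload": {
  "ticks": {"segments": [[0,0,-0.0053,0,0],[0,0,-0.0053,0,0],[0,0,-0.0053,0,0],[0,0,-0.0053,0,0],[0,0,0,0,0],[0,0,0,0,0]]}
}}

```text
time_s: 15.95
tcp_pos: [0.5754, -0.0817, 0.2055]
eef_rot: [-180.0, -0.0, -16.0]
contact_force: [0.2, 0.0, -3.0]
gripper_width: 0.227
gripper_force: 30.0
```

Load is 3.0 N, so the bar hangs free and is held firmly. I lift it out, easing forward so the near end clears the opening's edge.

In the tool's units: -0.01 m is -0.0133, -0.008 m is -0.0107.

{"api": "hand_motion", "payload": {
  "ticks": {"segments": [[0.008,0,0,0,0],[0.008,0,-0.0053,0,0],[0.008,0,-0.008,0,0],[0.004,0,-0.0107,0,0],[0,0,-0.0133,0,0],[0,0,-0.0133,0,0],[0,0,-0.0133,0,0],[0,0,-0.0133,0,0],[0,0,0,0,0]]}
}}

```text
time_s: 16.7
tcp_pos: [0.597, -0.0877, 0.2665]
eef_rot: [-179.9, -0.3, -16.0]
contact_force: [0.9, -0.2, -2.6]
gripper_width: 0.229
gripper_force: 30.0
```

{"api": "hand_motion", "payload": {
  "ticks": {"segments": [[0,0,-0.0133,0,0],[0,0,-0.016,0,0],[0,0,-0.016,0,0],[0,0,-0.016,0,0],[0,0,-0.016,0,0],[0,0,-0.016,0,0],[0,0,-0.016,0,0],[0,0,-0.0107,0,0],[0,0,-0.0053,0,0],[0,0,0,0,0],[0,0,0,0,0],[0,0,0,0,0]]}
}}

```text
time_s: 17.7
tcp_pos: [0.5951, -0.0874, 0.3567]
eef_rot: [180.0, 0.1, -16.0]
contact_force: [-0.5, -0.4, -2.4]
gripper_width: 0.23
gripper_force: 30.0
```

```bash
python3 -c "
from h import *
o=r.observe();print(max(abs(np.array(o['qvel']))))
crop('side','c8',215,80,375,240,3.7)"
```

```text
0.2513113345771156
```

View pics/c8.png

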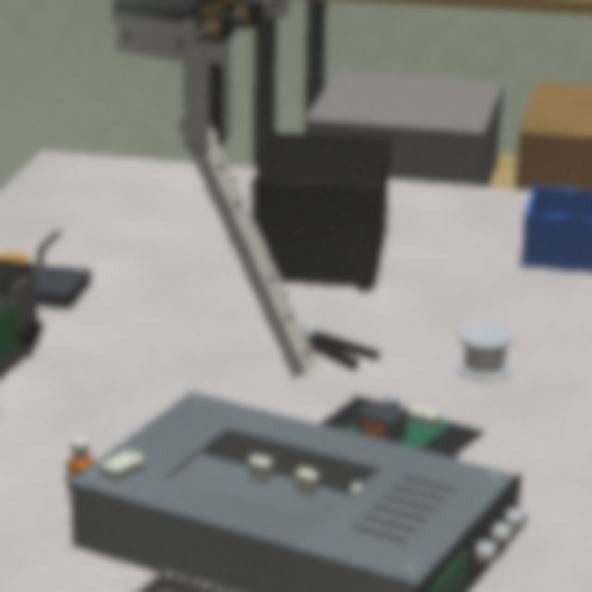

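The whole bar is in the air, with its near end at (298,370), well clear of the lid. The board is on the mat at (400,430), and the terminal block and bottle look undisturbed. I let it settle and hand in.

{"api": "hand_motion", "payload": {
  "ticks": {"segments": [[0,0,0,0,0],[0,0,0,0,0],[0,0,0,0,0],[0,0,0,0,0],[0,0,0,0,0],[0,0,0,0,0],[0,0,0,0,0],[0,0,0,0,0]]}
}}

```text
time_s: 18.42
tcp_pos: [0.5956, -0.0875, 0.3575]
eef_rot: [-180.0, -0.0, -16.0]
contact_force: [-0.2, -0.2, -3.0]
gripper_width: 0.231
gripper_force: 30.0
```

```bash
python3 -c "
from plant import r
print(r.hand_in())"
```

```text
the job is handed in; nothing more can be done
None
```

I handed the job in at 18.4 s: the circuit board is flat on the mat and the bar is held still in the gripper, well above the lid; `hand_in()` returned no verdict.

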